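# Shift the tube bender into low gear

## Task

Put the tube bender into low gear: push the yellow gear-change knob fully home, rocking the capstan by its orange posts until the sprung brass gear drops fully into mesh with the steel spindle gear. Only once the gears are fully in mesh, throw the red clutch lever all the way over to its other side; leave the loose parts and tools lying around where they are.

Things in the scene. Friction and masses are not known exactly. Their poses are not given: they have to be found in the camera images.
- bender: Fixed blue tube bender, box 260 (x) by 460 (y) by 85 high, dark deck; origin on the table under it, its z up. The knob slides along its +y towards the spindle, the lever is thrown along its +x. Spindle axis at x 0, y 50; knob on x 0 at y -106 (neutral); lever pivot x 0, y 195. Place and yaw vary. Highest: lever ball z 202, posts z 190. All z given elsewhere are above the table.
- capstan (a joint): Spindle angle, rad (-3 to 3, + is counter-clockwise from above): steel 12-tooth gear (tip radius 56, z 110-125), above it four arms with posts and an aluminium former (radius 34, top z 177). Stiff, about 0.1 to 0.2 N m (2-3 N at a post); stays where left. Gears line up at each multiple of 0.524, within about 0.05; starts at 0.12-0.40, never lined up. In mesh it has only a few hundredths of play.
- post0 (a point): Upright orange post 0 of the capstan, diameter 16, free height 47 above its arm (bender z 143 to 190), 72 from the spindle axis; the point is on its axis at z 170. Push it sideways to turn the capstan.
- post1 (a point): As post0, the next post 90 degrees counter-clockwise.
- post2 (a point): As post0, the opposite post.
- post3 (a point): As post0, 90 degrees clockwise of post0.
- spindle_axis (a point): Point on the spindle's upright axis, at z 115 of the bender.
- shift_knob (a joint): Travel in m of the gear-change knob along the bender's +y: 0 neutral, 0.022 its stop (fully home). Takes 7 N of friction plus up to 4 N of the gear's spring (11 N, 15 if brisk) and stays where left. It goes home even if the teeth are not lined up: then the gear stands tip on tip and its spring is squeezed until the capstan is rocked.
- knob_ball (a point): Centre of the yellow ball (diameter 34) of the knob, bender z 153, on an upright steel stem of diameter 14.
- gear_centre (a point): Centre (z 118) of the brass drive gear (7 teeth, tip radius 34), which does not turn. It rides ahead of the knob on the same slide, pushed on by a 2 to 4 N spring. Horizontal distance from spindle_axis: 104 mm with the knob at 0, 90 when tip on tip, 82 when fully in mesh.
- clutch_lever (a joint): Angle in rad of the red clutch lever: 0 leaning 0.5 rad towards -x of the bender (released), 1.0 leaning 0.5 rad towards +x (thrown). Light (about 1 N); stays where it is left. Pivot at bender z 107, rod diameter 10.
- clutch_lever_tip (a point): Centre of the red ball (diameter 26) on the clutch lever, 80 from its pivot.
- flare_nut: Loose brass nut, 26 across, 24 high, on the deck; leave alone.
- coupling: Loose copper ring, 24 across, 28 high, on the deck; leave alone.
- end_cap: Loose copper ring, 28 across, 12 high, on the deck; leave alone.
- gas_can: Loose yellow can, 74 across, 190 high, on the table; leave alone.
- carton: Loose green carton, 100 by 70 by 50 high, on the table; leave alone.
- spanner: Loose spanner lying on the table; leave alone.
- screwdriver: Loose orange screwdriver lying on the table; leave alone.

How it is judged:
By the outcome, as a careful person would: the job done as asked, in the order asked, and still so for the second after the job is handed in, with the robot touching nothing.
It also fails if it takes over 51 s, if anything falls off the work surface, if the arm or the gripper's body presses on something with over 40 N, if the wrist force passes 120 N, or if a joint passes its speed limit or range.

## Robot

A 7-joint arm with a two-finger parallel gripper is mounted at the origin on the work surface. World frame = base frame: x ahead of the robot, y to its left, z up, the work surface at z = 0. Lengths are in m, angles in rad, forces in N, time in s.
With the tool pointing down it reaches from about 0.35 to 0.9 m from the base axis. Payload 8.1 kg.
Tool frame: the origin (TCP) lies where the fingers leave the gripper's body, on its centre line; the fingertips stand 66 mm ahead of it and the grasp point (between the pads) lies 47 mm ahead of it; z points along the fingers, y is the line along which they close (so a half turn about z gives the same grasp; the last joint's range is limited). The gripper opens to 92 mm and grips with 3 to 60 N. Pads are 19 mm wide; open, the fingers measure 130 mm over their backs; the gripper's body (75 mm by 190 mm) begins 47 mm behind the grasp point.
Start: joints at [-1.347, 0.434, 0.025, 1.573, -0.012, 1.134, -0.075], TCP at [0.201, 0.592, 0.292] pointing down, gripper open.
Joint ranges: [-2.62, 2.62], [-0.44, 2.09], [-1.27, 1.32], [0.08, 2.57], [-1.32, 4.46], [0.12, 2], [-2.74, 2.74]. Speed limits (rad/s): [2.22, 2.22, 3.01, 3.01, 3.14, 3.14, 3.14].

## Interface

Orientations are given as [roll, pitch, yaw] about the fixed x, y, z axes, in that order (R = Rz(yaw) Ry(pitch) Rx(roll)).
In Python, from plant import r gives the robot as it stands.
- The arm moves only by the tool move_arm, never from a script. Its argument "steps" is a list of rows, each a list of 5 numbers: the shift along the tool's x, y, z in mm, then the turn about the tool's z in degrees, then the opening, from 0 (shut) to 1 (fully open). In form: [[dx, dy, dz, twist, jaw], ...]. A call has 1 to 20 rows; each row is the pose to reach, as a shift and turn from the pose commanded when the call began, along the tool's axes at that moment; what a row does not reach only later rows make up. A row lasts 1/12 s, in which the tool goes at most 41.7 mm and 7.16 degrees, less where a joint would pass 70% of its speed; a pose out of reach is approached as far as the arm can. A call with a gripper value outside its range is refused whole. The fingers move at their own pace and stop on an object; "grip_force" is the grip in N (left out, the last holds). Time passes only in rows, so rows that repeat a pose let the fingers close. It gives the time, the measured TCP pose, the force, the opening and the grip force at its end, in the units of the state.
- r.state(): the state, without advancing time (a new reading comes with each control period).
- r.read_camera(name): name is "scene" or "top"; returns a dict with "frame" (384x512x3 uint8, red, green, blue), "range_z" (384x512 float32, m along the optical axis (not along the pixel's ray), 0 where there is no reading), "fx", "fy", "cx", "cy" (pixels), "k1" (the pictures are not rectified: a ray, as slopes to the right and down, at radius r is drawn at 1 + k1 r^2 times it, then the intrinsics apply), "extrinsics" (4x4, takes a point from world to camera coordinates). Camera axes: x right, y down, z forward; pixel columns grow to the right and rows downward; lengths in m; the calibration is good to about 2 mm. A picture is of the moment at which its call begins.
- r.close_job(): hands the job in; it is judged then, once.
The state is a dict: "t": time; "joints": joint angles; "qd": joint speeds; "tau": joint torques, N m; "tcp_pos": TCP position; "tcp_rot": TCP orientation; "force": force on the tool from outside, world axes, zero at the start; "moment": the same for the moment, N m; "finger_gap": finger opening in m; "gripper_force": force on a finger pad.
Only numpy, scipy, OpenCV 4.12 (cv2) and the standard library are available. Lean on these libraries where they do the work, as an engineer would, in place of code of your own. Each camera call takes 0.05 s, during which the arm holds its last target. There are 200 camera calls.

## Working session

There is one attempt and no reset: what is moved stays moved. The work goes in short steps, Python scripts to look and compute and a tool call to move; the robot and the scene stay as the last step left them, time stands still between calls to the robot, and variables do not carry over. Pictures are saved under pics/ and viewed, at most 10 in all, crops included, and the job is handed in when it is done.

Besides the shell and the picture viewer there is one more tool, called after "Request:" in YAML: its name, and indented under it one key for each argument. move_arm: Moves the arm, as the interface text tells. Its arguments: {"type":"object","properties":{"steps":{"type":"array","items":{"type":"array","items":{"type":"number"}}},"grip_force":{"type":"number"}},"required":["steps"]}

```bash
mkdir -p pics; cat > h.py <<'E'
import numpy as np, cv2
from plant import r
def cam(n):
    c=r.read_camera(n); c['E']=np.array(c['extrinsics']); return c
def ray(c,u,v):
    K=np.array([[c['fx'],0,c['cx']],[0,c['fy'],c['cy']],[0,0,1.]])
    p=cv2.undistortPoints(np.array([[[u,v]]],float),K,np.array([c['k1'],0,0,0.]))[0,0]
    R=c['E'][:3,:3];t=c['E'][:3,3]
    return -R.T@t, R.T@np.array([p[0],p[1],1.])
def onz(c,u,v,z):
    o,d=ray(c,u,v); return o+d*(z-o[2])/d[2]
def dep(c,u,v):
    o,d=ray(c,u,v); return o+d*c['range_z'][int(v),int(u)]
def cloud(c):
    h,w=c['range_z'].shape
    K=np.array([[c['fx'],0,c['cx']],[0,c['fy'],c['cy']],[0,0,1.]])
    g=np.stack(np.meshgrid(np.arange(w),np.arange(h)),-1).reshape(-1,1,2).astype(float)
    p=cv2.undistortPoints(g,K,np.array([c['k1'],0,0,0.]))[:,0]
    z=c['range_z'].reshape(-1,1)
    P=np.hstack([p*z,z]); R=c['E'][:3,:3];t=c['E'][:3,3]
    return ((P-t)@R).reshape(h,w,3)
def save(c,n,box=None,s=1):
    f=c['frame'][:,:,::-1]
    if box: f=f[box[1]:box[3],box[0]:box[2]]
    cv2.imwrite('pics/'+n,cv2.resize(f,None,fx=s,fy=s,interpolation=cv2.INTER_CUBIC))
E
python3 - <<'E'
from h import *
for n in('scene','top'):
    c=cam(n); save(c,n+'0.png',None,1.5); print(n,c['fx'],c['cx'],c['cy'],c['k1'],np.round(c['E'],3).tolist())
print(r.state())
E
```

```text
scene 469.05137774680713 248.3482492055557 192.81815701616262 0.03546127144181863 [[-0.159, 0.987, -0.014, 0.048], [0.718, 0.106, -0.688, -0.288], [-0.678, -0.119, -0.726, 1.989], [0.0, 0.0, 0.0, 1.0]]
top 361.3916468339803 255.1037834320048 194.11944033150164 0.007603341550330286 [[0.021, -1.0, -0.008, 0.01], [-0.985, -0.019, -0.169, 0.549], [0.169, 0.012, -0.986, 1.231], [0.0, 0.0, 0.0, 1.0]]
{'t': 0.1, 'joints': array([-1.34660683,  0.43517733,  0.0250017 ,  1.57402634, -0.01156957,
        1.13399903, -0.07509511]), 'qd': array([ 0.00049039, -0.0008265 , -0.00017975, -0.00452982, -0.0020866 ,
        0.00068177, -0.00166588]), 'tau': array([ 2.82682828e-03, -6.69133043e+01,  9.87700671e-01, -3.15146184e+01,
       -6.05814694e-02,  3.72838473e-02,  1.00404989e-04]), 'tcp_pos': array([0.20057299, 0.59154605, 0.29150097]), 'tcp_rot': array([-3.14013697e+00,  1.72697582e-04,  2.81472595e+00]), 'force': array([-0.90033931,  0.09826034, -0.03908569]), 'moment': array([ 0.02339274,  0.0207581 , -0.0360567 ]), 'gripper_force': 0.0, 'finger_gap': 0.09169212339398444}
```

View pics/scene0.png

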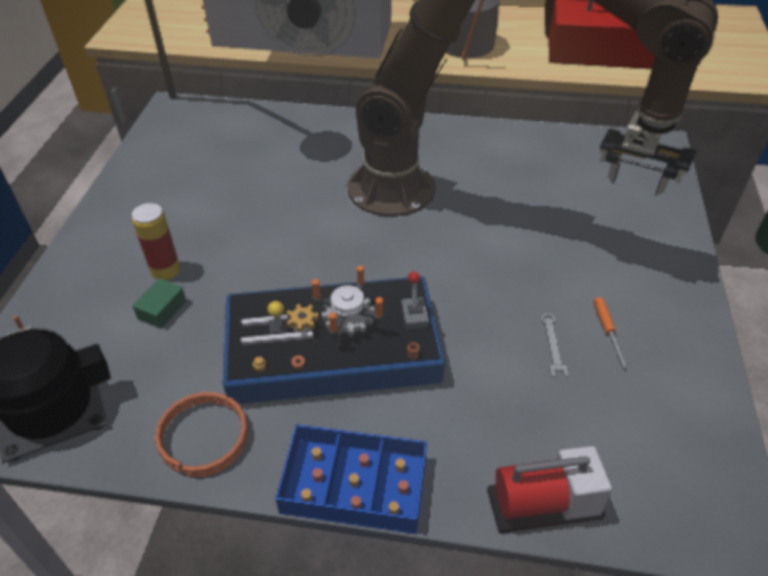

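View pics/top0.png

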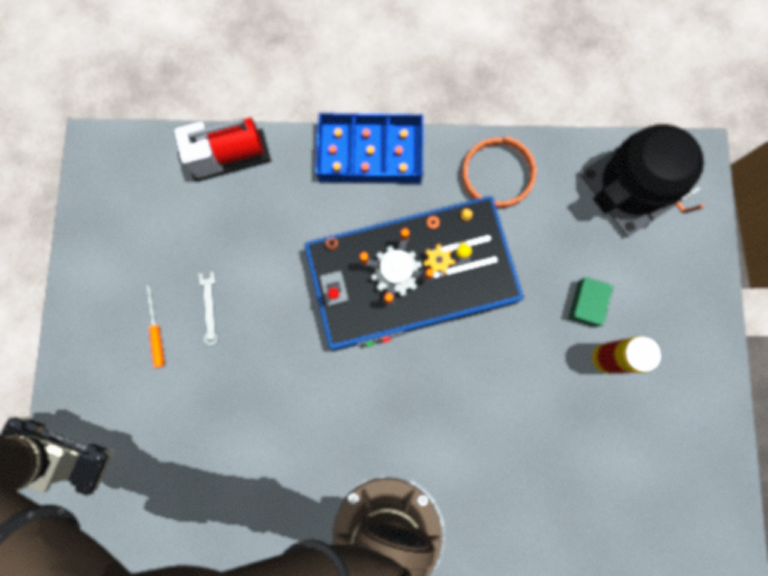

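The scene view shows the bender at (333,335), with the knob ball at (275,308). In the top view the knob is at (465,250), the spindle at (398,267) and the lever ball at (333,293). The posts are at about (363,257), (405,232), (428,272) and (389,297). The can and carton are well off to the right.

```bash
cat >> h.py <<'E'
def blobs(c,lo,hi,box,mina=6):
    hsv=cv2.cvtColor(c['frame'],cv2.COLOR_RGB2HSV)
    m=cv2.inRange(hsv,np.array(lo),np.array(hi)); k=np.zeros_like(m); x0,y0,x1,y1=box; k[y0:y1,x0:x1]=m[y0:y1,x0:x1]
    n,l,s,ce=cv2.connectedComponentsWithStats(k)
    return [(round(ce[i][0],1),round(ce[i][1],1),int(s[i][4])) for i in range(1,n) if s[i][4]>=mina]
def tri(a,b):
    (o1,d1),(o2,d2)=a,b
    s=np.linalg.lstsq(np.stack([d1,-d2],1),o2-o1,rcond=None)[0]
    p,q=o1+d1*s[0],o2+d2*s[1]; return (p+q)/2, np.linalg.norm(p-q)
E
python3 - <<'E'
from h import *
S=cam('scene');T=cam('top')
B={'scene':(145,170,300,270),'top':(195,125,355,235)}
for n,c in(('scene',S),('top',T)):
    for nm,lo,hi in(('red',(0,170,110),(5,255,255)),('orange',(6,150,120),(14,255,255)),('yellow',(24,150,120),(34,255,255)),('brass',(16,120,100),(23,255,255))):
        for u,v,a in blobs(c,lo,hi,B[n]):
            print(n,nm,u,v,a,np.round(onz(c,u,v,{'red':.177,'orange':.185,'yellow':.153,'brass':.123}[nm])*1000), np.round(dep(c,u,v)*1000))
# plateau top of former & blue rim
for n,c in(('scene',S),('top',T)):
    P=cloud(c); x0,y0,x1,y1=B[n]
    Q=P[y0:y1,x0:x1].reshape(-1,3)
    f=Q[(Q[:,2]>.171)&(Q[:,2]<.183)&(np.hypot(Q[:,0]-Q[:,0].mean(),Q[:,1]-Q[:,1].mean())<.15)]
    med=np.median(f,0); f=f[np.hypot(*(f-med)[:,:2].T)<.04]
    print(n,'former',len(f),f.mean(0),(f.min(0)+f.max(0))/2)
    d=Q[(Q[:,2]>.07)&(Q[:,2]<.095)]
    print('deck',cv2.minAreaRect((d[:,:2]*1000).astype(np.float32)))
E
```

```text
scene orange 239.7 179.0 7 [515.   9. 185.] [522.  10. 193.]
scene orange 209.9 188.1 8 [568. -77. 185.] [575. -75. 192.]
scene orange 252.5 200.0 16 [599.  63. 185.] [603.  64. 190.]
scene orange 221.1 210.7 9 [656. -24. 185.] [659. -23. 188.]
scene yellow 182.5 204.6 36 [ 622. -156.  153.] [ 630. -153.  163.]
scene brass 186.3 202.4 7 [ 585. -157.  123.] [ 621. -142.  165.]
scene brass 201.1 210.8 158 [ 613. -101.  123.] [618. -99. 129.]
scene brass 172.4 241.6 44 [ 746. -158.  123.] [ 735. -163.  108.]
top red 221.8 195.1 38 [521. 125. 177.] [517. 123. 198.]
top orange 313.9 127.5 19 [ 748. -167.  185.] [ 809. -192.   19.]
top orange 349.5 128.0 8 [ 748. -282.  185.] [ 803. -320.   37.]
top orange 338.3 135.3 26 [ 723. -245.  185.] [ 772. -277.   43.]
top orange 288.2 147.8 50 [678. -84. 185.] [708. -92.  88.]
top orange 269.6 155.0 23 [653. -24. 185.] [652. -24. 189.]
top orange 221.0 163.0 19 [624. 131. 185.] [650. 142.  84.]
top orange 242.6 171.0 20 [599.  61. 185.] [598.  61. 189.]
top orange 285.0 181.3 12 [568. -74. 185.] [566. -74. 192.]
top orange 258.7 198.0 22 [513.   8
[... 348 characters left out ...]
p brass 286.9 173.6 81 [607. -85. 123.] [607. -85. 125.]
top brass 242.5 170.5 12 [615.  64. 123.] [600.  61. 187.]
top brass 300.2 172.7 22 [ 611. -129.  123.] [ 618. -133.   95.]
top brass 292.4 172.6 19 [ 611. -103.  123.] [ 611. -103.  124.]
top brass 259.0 197.8 10 [523.   7. 123.] [513.   7. 190.]
scene former 87 [ 0.58748834 -0.00641918  0.17427444] [ 0.58713061 -0.0059743   0.17606777]
deck ((596.769287109375, -44.791748046875), (267.3404846191406, 459.84637451171875), 15.378289222717285)
top former 138 [ 0.58208232 -0.01066738  0.17410137] [ 0.58173629 -0.01084932  0.17613715]
deck ((591.8209228515625, -48.58697509765625), (263.66265869140625, 460.5137023925781), 15.817756652832031)
```

Request:
move_arm:
  steps:
    - [-40,-36,0,7,0]
    - [-80,-72,0,14,0]
    - [-115,-105,0,21,0]
    - [-150,-137,0,28,0]
    - [-185,-169,0,35,0]
    - [-220,-201,0,42,0]
    - [-255,-233,0,49,0]
    - [-290,-265,0,56,0]
    - [-325,-297,0,56,0]
    - [-360,-329,0,56,0]
    - [-390,-356,0,56,0]
    - [-420,-383,0,56,0]
    - [-450,-411,0,56,0]
    - [-480,-438,0,56,0]
    - [-510,-465,0,56,0]
    - [-540,-493,0,56,0]
    - [-570,-520,0,56,0]
    - [-600,-548,0,56,0]
    - [-630,-575,0,56,0]
    - [-662,-604,0,56,0]

```text
t: 1.87
tcp_pos: [0.6039, -0.1395, 0.292]
tcp_rot: [-3.142, -0.0, 1.838]
force: [1.5, 0.3, 0.5]
finger_gap: 0.0004
gripper_force: 0.0
```

```bash
cat >> h.py <<'E'
from scipy.spatial.transform import Rotation as Ro
YAW=.265; SP=np.array([.584,-.0075])
ex=np.array([np.cos(YAW),np.sin(YAW)]); ey=np.array([-np.sin(YAW),np.cos(YAW)])
def tb(p): d=(np.asarray(p)[:2]-SP)*1000; return np.round([d@ex,d@ey+50],1)   # world -> bender mm
def st():
    s=r.state(); print('t',round(s['t'],2),'tcp',np.round(s['tcp_pos']*1000,1),'bender',tb(s['tcp_pos']),'yaw',round(s['tcp_rot'][2]-YAW,3),'F',np.round(s['force'],1),'gap',s['finger_gap']); return s
def delta(xb,yb,z):  # tool-axes shift to bender xy (mm), z mm
    s=st(); w=np.r_[SP+((ex*xb+ey*(yb-50))/1000),z/1000]-s['tcp_pos']
    print('tool delta',np.round(Ro.from_euler('xyz',s['tcp_rot']).inv().apply(w)*1000,1))
E
python3 - <<'E'
from h import *
delta(0,-144,211)
T=cam('top'); save(T,'t1.png',(180,110,380,260),3.5)
E
```

```text
t 1.87 tcp [ 603.9 -139.5  292. ] bender [-15.4 -82.6] yaw 1.573 F [1.5 0.3 0.5] gap 0.0004404165759578948
tool delta [-61.5  15.3  81. ]
```

View pics/t1.png

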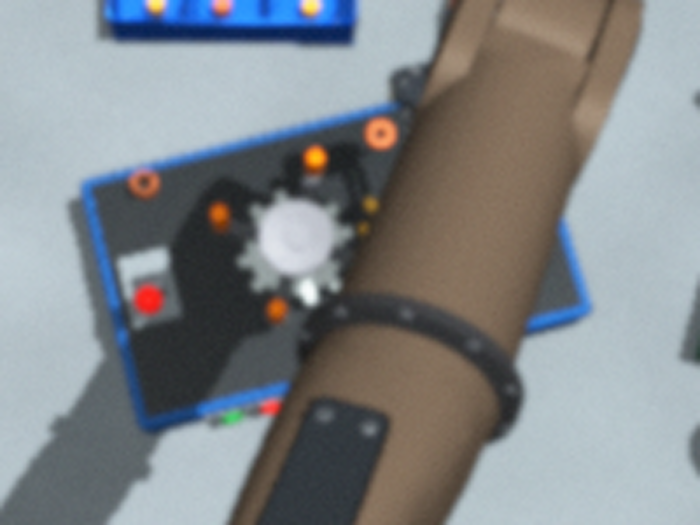

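The top view now has the arm covering the knob and gear, but the posts and lever are clear: lever ball at (148,299), former at (296,235).

Request:
move_arm:
  steps:
    - [-20,5,0,0,0]
    - [-40,10,0,0,0]
    - [-62,15,0,0,0]
    - [-62,15,0,0,0]
    - [-62,15,30,0,0]
    - [-62,15,60,0,0]
    - [-62,15,75,0,0]
    - [-62,15,81,0,0]
    - [-62,15,81,0,0]

```text
t: 2.67
tcp_pos: [0.6332, -0.1927, 0.2097]
tcp_rot: [-3.139, -0.002, 1.838]
force: [-0.6, 0.9, 0.4]
finger_gap: 0.0007
gripper_force: 0.0
```

```bash
python3 - <<'E'
from h import *
delta(0,-120,211)
S=cam('scene'); save(S,'s1.png',(140,130,310,260),4.5)
E
```

```text
t 2.67 tcp [ 633.2 -192.7  209.7] bender [  -1.  -141.6] yaw 1.573 F [-0.6  0.9  0.4] gap 0.0006784840373684798
tool delta [21.6  1.  -1.3]
```

View pics/s1.png

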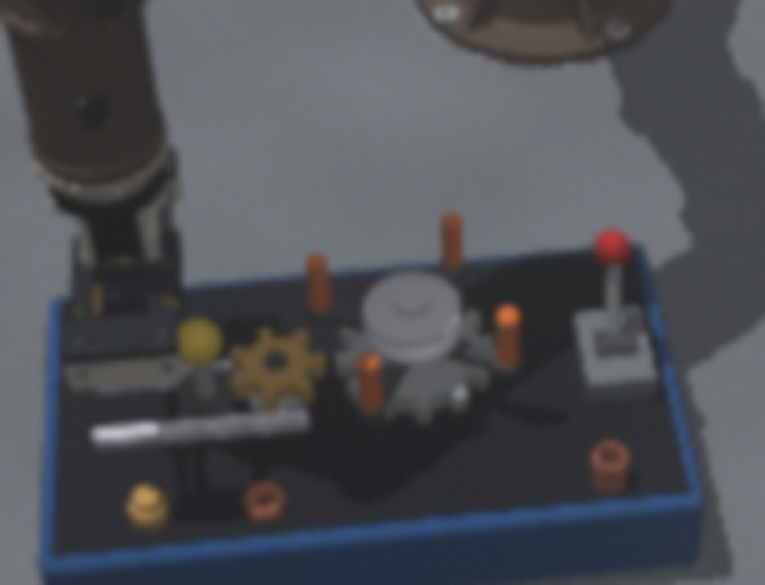

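The gripper is behind the knob ball at (198,340). The brass gear at (278,366) still stands clear of the steel gear. Next I push slowly along tool x.

Request:
move_arm:
  steps:
    - [4,1,0,0,0]
    - [7,1,0,0,0]
    - [9,1,0,0,0]
    - [11,1,0,0,0]
    - [13,1,0,0,0]
    - [15,1,0,0,0]
    - [17,1,0,0,0]
    - [19,1,0,0,0]
    - [21,1,0,0,0]
    - [23,1,0,0,0]
    - [25,1,0,0,0]
    - [27,1,0,0,0]
    - [29,1,0,0,0]
    - [29,1,0,0,0]

```text
t: 3.88
tcp_pos: [0.6282, -0.168, 0.2121]
tcp_rot: [3.14, 0.005, 1.835]
force: [3.9, -7.7, -1.6]
finger_gap: 0.0004
gripper_force: 4.2
```

```bash
cat >> h.py <<'E'
def gear():
    S=cam('scene'); 
    for nm,lo,hi,z in(('gear',(13,110,60),(24,255,255),.123),('ball',(25,150,60),(34,255,255),.153)):
        for u,v,a in blobs(S,lo,hi,(165,180,225,225),20):
            p=onz(S,u,v,z); print(nm,u,v,a,'bender',tb(p))
    return S
E
python3 - <<'E'
from h import *
st(); gear()
E
```

```text
t 3.88 tcp [ 628.2 -168.   212.1] bender [   0.6 -116.5] yaw 1.57 F [ 3.9 -7.7 -1.6] gap 0.000416477804885421
gear 190.1 204.4 30 bender [-28.1 -82. ]
gear 203.6 210.8 143 bender [  4.6 -39.7]
```

Request:
move_arm:
  steps:
    - [2,0,0,0,0]
    - [4,0,0,0,0]
    - [6,0,0,0,0]
    - [8,0,0,0,0]
    - [9,0,0,0,0]
    - [10,0,0,0,0]
    - [10,0,0,0,0]

```text
t: 4.52
tcp_pos: [0.6266, -0.1634, 0.2124]
tcp_rot: [3.137, 0.013, 1.832]
force: [12.5, -21.8, -12.0]
finger_gap: 0.0001
gripper_force: 12.0
```

```bash
python3 - <<'E'
from h import *
st(); gear()
E
```

```text
t 4.52 tcp [ 626.6 -163.4  212.4] bender [   0.3 -111.6] yaw 1.567 F [ 12.5 -21.8 -12. ] gap 7.300356487797472e-05
gear 201.4 209.8 170 bender [ -0.5 -46.6]
```

Request:
move_arm:
  steps:
    - [2,0,0,0,0]
    - [-10,0,0,0,0]
    - [-20,0,0,0,0]
    - [-20,0,-20,0,0]
    - [-20,0,-40,0,0]
    - [-20,0,-40,0,0]

```text
t: 5.07
tcp_pos: [0.6314, -0.1758, 0.255]
tcp_rot: [3.137, 0.002, 1.837]
force: [0.5, -0.6, -0.0]
finger_gap: 0.0002
gripper_force: 0.0
```

```bash
python3 - <<'E'
from h import *
delta(64,-20,221); S=gear(); save(S,'s2.png',(140,130,310,260),4.5)
print(blobs(S,(20,120,60),(36,255,255),(165,180,225,225),10))
for u,v,a in blobs(S,(6,150,100),(14,255,255),(195,165,265,225),5): print(u,v,a,tb(onz(S,u,v,.185)))
E
```

```text
t 5.07 tcp [ 631.4 -175.8  255. ] bender [   1.6 -124.8] yaw 1.572 F [ 0.5 -0.6 -0. ] gap 0.0001634345057807421
tool delta [104.8  62.3  34.1]
gear 198.2 208.8 218 bender [ -6.  -56.6]
[(np.float64(189.1), np.float64(204.9), 66)]
252.2 200.0 19 [ 33.1 113.5]
221.5 211.0 6 [66.9 16.7]
```

View pics/s2.png

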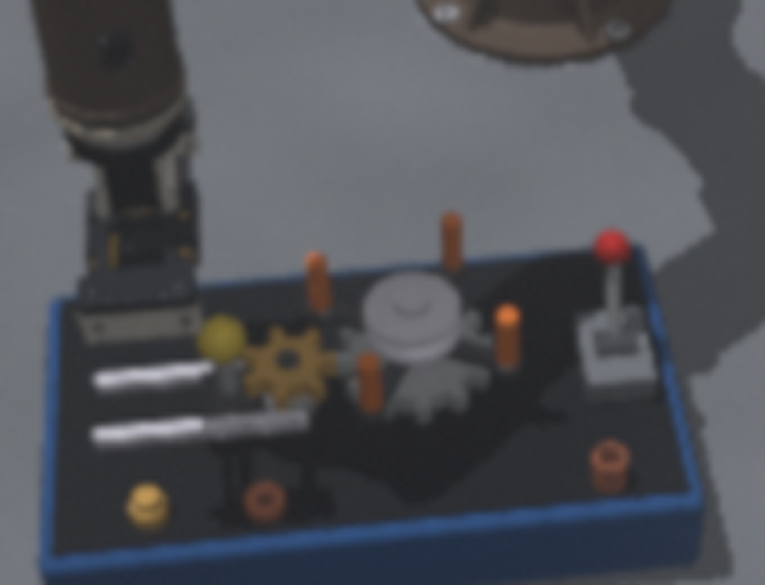

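The knob ball has moved to (222,340), about 22 mm along, so it is home. The gear at (288,366) stands tip on tip. The post to push is at (370,382), and I will push it along +y.

Request:
move_arm:
  steps:
    - [35,21,0,0,0]
    - [70,42,0,0,0]
    - [105,63,0,0,0]
    - [105,63,0,0,0]
    - [105,63,20,0,0]
    - [105,63,34,0,0]
    - [105,63,34,0,0]

```text
t: 5.7
tcp_pos: [0.6613, -0.0561, 0.2137]
tcp_rot: [-3.136, -0.002, 1.839]
force: [-1.5, 0.4, -0.6]
finger_gap: 0.0004
gripper_force: 0.0
```

```bash
python3 - <<'E'
from h import *
delta(66,-2,221); S=gear()
E
```

```text
t 5.7 tcp [661.3 -56.1 213.7] bender [ 61.9 -17.1] yaw 1.574 F [-1.5  0.4 -0.6] gap 0.00035247005060432793
tool delta [15.1  4.2 -7.3]
gear 189.9 205.5 109 bender [-23.4 -82.7]
```

Request:
move_arm:
  steps:
    - [3,4,-5,0,0]
    - [7,4,-5,0,0]
    - [11,4,-5,0,0]
    - [15,4,-5,0,0]
    - [17,4,-5,0,0]
    - [18,4,-5,0,0]
    - [19,4,-5,0,0]
    - [20,4,-5,0,0]
    - [21,4,-5,0,0]
    - [22,4,-5,0,0]
    - [23,4,-5,0,0]
    - [24,4,-5,0,0]
    - [25,4,-5,0,0]
    - [26,4,-5,0,0]
    - [26,4,-5,0,0]

```text
t: 7.0
tcp_pos: [0.6604, -0.0305, 0.2227]
tcp_rot: [3.14, 0.0, 1.838]
force: [2.1, -1.3, 1.4]
finger_gap: 0.0002
gripper_force: 1.1
```

```bash
cat >> h.py <<'E'
def posts():
    for n in('scene','top'):
        c=cam(n)
        for u,v,a in blobs(c,(4,130,60),(15,255,255),{'scene':(195,165,265,225),'top':(235,140,300,210)}[n],5):
            p=tb(onz(c,u,v,.185)); d=p-[0,50]
            if 55<np.hypot(*d)<90: print(n,u,v,a,p,'ang-45 mod 90:',round((np.degrees(np.arctan2(d[1],d[0]))-45)%90,1))
E
python3 - <<'E'
from h import *
st(); gear(); posts()
E
```

```text
t 7.0 tcp [660.4 -30.5 222.7] bender [67.7  7.8] yaw 1.573 F [ 2.1 -1.3  1.4] gap 0.00016848436037470506
gear 188.4 204.4 86 bender [-28.8 -87.5]
gear 201.9 210.7 95 bender [  3.5 -45.1]
scene 236.0 181.5 29 [-52.8  71. ] ang-45 mod 90: 23.3
scene 253.8 200.8 38 [ 36.9 118. ] ang-45 mod 90: 16.5
top 286.8 174.7 6 [-13.8 -21.2] ang-45 mod 90: 34.0
top 285.3 180.2 10 [-29.9 -12. ] ang-45 mod 90: 19.3
```

Request:
move_arm:
  steps:
    - [1,0,0,0,0]
    - [2,0,0,0,0]
    - [3,0,0,0,0]
    - [4,0,0,0,0]
    - [5,0,0,0,0]
    - [6,0,0,0,0]
    - [6,0,0,0,0]

```text
t: 7.73
tcp_pos: [0.6583, -0.0247, 0.2221]
tcp_rot: [-3.141, -0.001, 1.838]
force: [0.8, -1.2, 0.1]
finger_gap: 0.0002
gripper_force: 0.5
```

```bash
python3 - <<'E'
from h import *
st(); gear(); posts()
E
```

```text
t 7.73 tcp [658.3 -24.7 222.1] bender [67.2 13.9] yaw 1.573 F [ 0.8 -1.2  0.1] gap 0.00024558209527214406
gear 188.4 204.4 86 bender [-28.8 -87.5]
gear 202.6 210.9 112 bender [  4.6 -42.9]
scene 233.9 181.0 31 [-55.8  64.6] ang-45 mod 90: 30.3
scene 206.6 193.2 5 [-12.3 -24.6] ang-45 mod 90: 35.6
scene 253.6 199.3 42 [ 30.7 118.1] ang-45 mod 90: 20.7
top 285.5 176.8 17 [-19.4 -15.4] ang-45 mod 90: 28.5
```

Request:
move_arm:
  steps:
    - [1,0,0,0,0]
    - [2,0,0,0,0]
    - [3,0,0,0,0]
    - [4,0,0,0,0]
    - [4,0,0,0,0]

```text
t: 8.3
tcp_pos: [0.6577, -0.0217, 0.2222]
tcp_rot: [3.141, 0.001, 1.837]
force: [2.8, -2.5, -2.5]
finger_gap: 0.0002
gripper_force: 1.9
```

```bash
python3 - <<'E'
from h import *
st(); S=gear(); posts(); save(S,'s3.png',(140,130,310,260),4.5)
E
```

```text
t 8.3 tcp [657.7 -21.7 222.2] bender [67.4 17. ] yaw 1.572 F [ 2.8 -2.5 -2.5] gap 0.0002454319017299256
gear 188.4 204.3 87 bender [-29.2 -87.5]
gear 203.1 211.1 118 bender [  5.7 -41.4]
scene 233.5 178.0 6 [-69.5  64.4] ang-45 mod 90: 33.3
scene 207.1 195.4 19 [ -2.7 -23.5] ang-45 mod 90: 42.9
scene 253.8 197.9 47 [ 24.9 119.4] ang-45 mod 90: 25.3
top 285.9 176.2 17 [-17.9 -17.2] ang-45 mod 90: 30.1
```

View pics/s3.png

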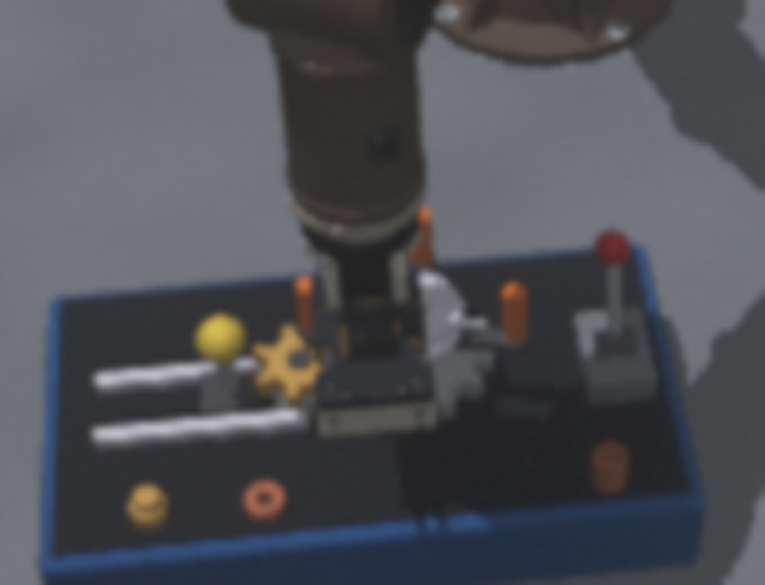

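The brass gear's left edge has moved from 243 to 252, about 8 mm, so it has probably dropped in. The post at (513,310) has turned. I'll nudge a bit further to feel for the mesh.

Request:
move_arm:
  steps:
    - [1,0,0,0,0]
    - [2,0,0,0,0]
    - [3,0,0,0,0]
    - [3,0,0,0,0]

```text
t: 8.78
tcp_pos: [0.6575, -0.0208, 0.2224]
tcp_rot: [3.14, 0.004, 1.835]
force: [7.0, -10.1, -6.3]
finger_gap: 0.0007
gripper_force: 5.2
```

```bash
python3 - <<'E'
from h import *
st(); gear()
E
```

```text
t 8.78 tcp [657.5 -20.8 222.4] bender [67.5 17.9] yaw 1.57 F [  7.  -10.1  -6.3] gap 0.0006560008123198006
gear 188.4 204.3 87 bender [-29.2 -87.5]
gear 203.1 211.1 120 bender [  5.7 -41.4]
```

The force jumps with almost no motion, so the teeth are engaged. I'll back off and lift clear towards the lever, then check the depth.

Request:
move_arm:
  steps:
    - [-5,0,0,0,0]
    - [-15,0,0,0,0]
    - [-20,0,-30,0,0]
    - [-20,0,-60,0,0]
    - [-20,-40,-70,0,0]
    - [-20,-80,-70,0,0]
    - [20,-110,-70,0,0]
    - [60,-140,-70,0,0]
    - [100,-150,-70,0,0]
    - [140,-160,-70,0,0]
    - [170,-160,-70,0,0]
    - [170,-160,-70,0,0]

```text
t: 9.83
tcp_pos: [0.4541, 0.1106, 0.2922]
tcp_rot: [-3.14, -0.004, 1.847]
force: [0.4, -0.3, 0.6]
finger_gap: 0.0003
gripper_force: 0.0
```

```bash
python3 - <<'E'
from h import *
delta(-85,195,226); S=gear(); posts(); save(S,'s4.png',(160,165,270,230),7)
T=cam('top'); save(T,'t4.png',(230,130,340,210),7)
P=cloud(S)
for z0,z1,nm in((.118,.135,'gear'),):
    hsv=cv2.cvtColor(S['frame'],cv2.COLOR_RGB2HSV); m=cv2.inRange(hsv,(13,110,60),(24,255,255))>0
    Q=P[m&(P[...,2]>z0)&(P[...,2]<z1)]; b=np.array([tb(q) for q in Q]); b=b[(abs(b[:,0])<50)&(abs(b[:,1]+35)<50)]; print(len(b),b.mean(0),b.min(0),b.max(0))
E
```

```text
t 9.83 tcp [454.1 110.6 292.2] bender [-94.5 198. ] yaw 1.582 F [ 0.4 -0.3  0.6] gap 0.00031638918714990135
tool delta [-3.4  9.5 66.2]
gear 188.4 204.4 86 bender [-28.8 -87.5]
gear 205.4 211.3 153 bender [  7.4 -34.1]
scene 232.9 178.4 13 [-67.9  62.4] ang-45 mod 90: 34.7
scene 208.1 195.8 35 [ -0.7 -20.5] ang-45 mod 90: 44.4
scene 253.9 197.6 45 [ 23.7 119.8] ang-45 mod 90: 26.2
scene 228.8 214.8 36 [84.5 37.4] ang-45 mod 90: 36.5
top 262.6 154.6 34 [68.9 37.1] ang-45 mod 90: 34.4
top 241.5 178.1 24 [ 10.5 120.9] ang-45 mod 90: 36.6
top 285.5 177.6 11 [-21.9 -14.8] ang-45 mod 90: 26.3
top 265.7 198.9 28 [-72.9  62.9] ang-45 mod 90: 35.0
139 [  7.17266187 -33.64964029] [-28.6 -61.2] [36.9 -3.2]
```

View pics/s4.png

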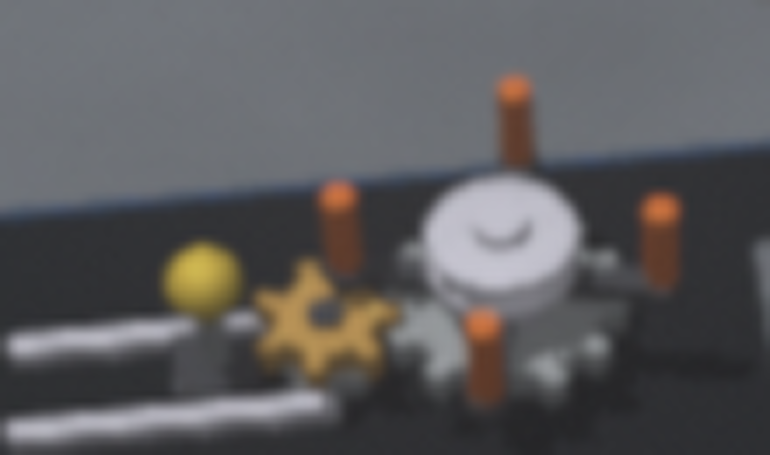

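View pics/t4.png

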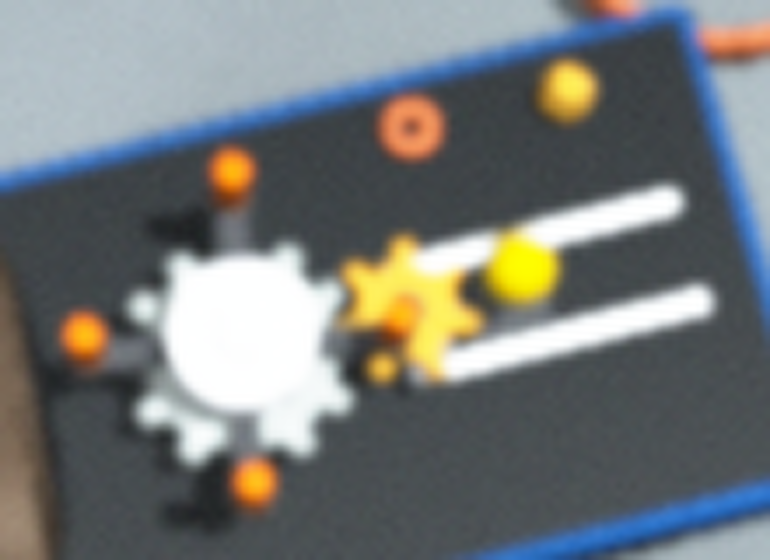

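In both views the brass gear's teeth sit between the steel gear's teeth: the gear hole is at (323,313) in the scene crop, and the gears touch at about (345,295) in the top crop. Next I compare the gear-to-ball spacing with the neutral picture to check the depth.

```bash
python3 - <<'E'
from h import *
S=cam('scene')
# fresh vs first picture at the same 1.5x scale
A=cv2.imread('pics/scene0.png'); B=cv2.resize(S['frame'][:,:,::-1],None,fx=1.5,fy=1.5,interpolation=cv2.INTER_CUBIC)
A4=cv2.resize(A,None,fx=4,fy=4,interpolation=cv2.INTER_CUBIC);B4=cv2.resize(B,None,fx=4,fy=4,interpolation=cv2.INTER_CUBIC)
for nm,(x0,y0,x1,y1) in(('gear',(290,304,322,332)),('ball',(266,299,284,317))):
    t=A4[y0*4:y1*4,x0*4:x1*4]
    w=B4[(y0-10)*4:(y1+10)*4,(x0-5)*4:(x1+25)*4]
    m=cv2.matchTemplate(w,t,cv2.TM_CCOEFF_NORMED); _,v,_,l=cv2.minMaxLoc(m)
    du,dv=(l[0]/4-5)/1.5,(l[1]/4-10)/1.5
    u,vv=((x0+x1)/3,(y0+y1)/3); z=.125 if nm=='gear' else .153
    print(nm,round(v,3),du,dv,'moved',tb(onz(S,u+du,vv+dv,z))-tb(onz(S,u,vv,z)))
E
```

```text
gear 0.74 4.666666666666667 -0.16666666666666666 moved [ 1.  14.8]
ball 0.996 5.333333333333333 -0.5 moved [-0.1 16.6]
```

```bash
python3 - <<'E'
from h import *
S=cam('scene');T=cam('top')
A=cv2.imread('pics/scene0.png');Z=cv2.imread('pics/top0.png')
def back(c,im): d=dict(c); d['frame']=cv2.resize(im,(512,384),interpolation=cv2.INTER_AREA)[:,:,::-1].copy(); return d
for nm,s,t in(('before',back(S,A),back(T,Z)),('now',S,T)):
    a=blobs(s,(24,130,80),(36,255,255),(165,190,205,215),15); b=blobs(t,(26,150,80),(34,255,255),(298,155,320,180),15)
    print(nm,a,b)
    for q in a:
        for w in b:
            p,e=tri(ray(s,*q[:2]),ray(t,*w[:2])); print(tb(p),round(p[2],3),round(e,4),'topz',tb(onz(t,*w[:2],.153)),'scz',tb(onz(s,*q[:2],.153)))
# top-view gear match
F=lambda i:cv2.resize(i,None,fx=4,fy=4,interpolation=cv2.INTER_CUBIC)
B=cv2.resize(T['frame'][:,:,::-1],None,fx=1.5,fy=1.5,interpolation=cv2.INTER_CUBIC)
for nm,(x0,y0,x1,y1),z in(('ball',(456,242,473,259),.153),('gear',(430,242,456,276),.125)):
    m=cv2.matchTemplate(F(B)[(y0-10)*4:(y1+15)*4,(x0-30)*4:(x1+5)*4],F(Z)[y0*4:y1*4,x0*4:x1*4],cv2.TM_CCOEFF_NORMED);_,v,_,l=cv2.minMaxLoc(m)
    du,dv=(l[0]/4-30)/1.5,(l[1]/4-10)/1.5; u,vv=(x0+x1)/3,(y0+y1)/3
    print(nm,round(v,3),du,dv,tb(onz(T,u+du,vv+dv,z))-tb(onz(T,u,vv,z)))
E
```

```text
before [(np.float64(182.8), np.float64(204.7), 56)] [(np.float64(309.0), np.float64(166.6), 58)]
[   0.6 -102.1] 0.156 0.0003 topz [   1.1 -102.9] scz [  -2.  -102.3]
now [(np.float64(187.7), np.float64(204.0), 44)] [(np.float64(303.9), np.float64(167.9), 60)]
[  0.2 -85.8] 0.156 0.0017 topz [  1.  -85.5] scz [ -3.1 -86.9]
ball 0.994 -5.0 1.3333333333333333 [-0.3 17. ]
gear 0.782 -4.333333333333333 1.0 [ 0.2 15. ]
```

Both views agree that the knob has moved only about 17 mm of 22 and the gear about 15 mm, so neither is fully in. I'll go back and push the knob further.

Request:
move_arm:
  steps:
    - [-35,10,0,0,0]
    - [-70,20,0,0,0]
    - [-105,30,0,0,0]
    - [-140,40,0,0,0]
    - [-175,50,0,0,0]
    - [-210,60,0,0,0]
    - [-245,70,0,0,0]
    - [-280,80,0,0,0]
    - [-310,90,0,0,0]
    - [-330,95,0,0,0]
    - [-330,95,0,0,0]
    - [-330,95,30,0,0]
    - [-330,95,60,0,0]
    - [-330,95,80,0,0]
    - [-330,95,84,0,0]
    - [-330,95,84,0,0]

```text
t: 11.52
tcp_pos: [0.6351, -0.1899, 0.2068]
tcp_rot: [-3.139, -0.001, 1.837]
force: [0.6, -0.3, 0.1]
finger_gap: 0.0005
gripper_force: 0.0
```

```bash
python3 - <<'E'
from h import *
delta(0.5,-113,207)
E
```

```text
t 11.52 tcp [ 635.1 -189.9  206.8] bender [   1.6 -139.5] yaw 1.572 F [ 0.6 -0.3  0.1] gap 0.0005483286915718826
tool delta [26.5 -1.  -0.1]
```

Request:
move_arm:
  steps:
    - [10,-1,0,0,0]
    - [20,-1,0,0,0]
    - [24,-1,0,0,0]
    - [26,-1,0,0,0]
    - [28,-1,0,0,0]
    - [30,-1,0,0,0]
    - [32,-1,0,0,0]
    - [34,-1,0,0,0]
    - [35,-1,0,0,0]
    - [35,-1,0,0,0]
    - [35,-1,0,0,0]

```text
t: 12.43
tcp_pos: [0.6284, -0.1631, 0.2101]
tcp_rot: [3.136, 0.012, 1.833]
force: [11.0, -19.2, -9.1]
finger_gap: 0.0005
gripper_force: 10.7
```

```bash
python3 - <<'E'
from h import *
st(); gear()
E
```

```text
t 12.43 tcp [ 628.4 -163.1  210.1] bender [   2.1 -111.8] yaw 1.568 F [ 11.  -19.2  -9.1] gap 0.0005197368794850641
gear 191.6 204.4 30 bender [-27.5 -77.2]
gear 205.7 211.5 115 bender [  8.3 -33.2]
```

Request:
move_arm:
  steps:
    - [1,0,2,0,0]
    - [2,0,3,0,0]
    - [3,0,3,0,0]
    - [4,0,3,0,0]
    - [4,0,3,0,0]
    - [4,0,3,0,0]

```text
t: 12.98
tcp_pos: [0.6282, -0.1627, 0.2097]
tcp_rot: [3.133, 0.017, 1.83]
force: [8.2, -25.6, 6.6]
finger_gap: 0.0002
gripper_force: 13.7
```

```bash
python3 - <<'E'
from h import *
s=st(); gear(); f=Ro.from_euler('xyz',s['tcp_rot']).apply([0,0,66])+s['tcp_pos']*1000; print('tip',tb(f/1000),f)
T=cam('top');S=cam('scene')
P=cloud(T)
for zz in(.075,): 
  hsv=cv2.cvtColor(S['frame'],cv2.COLOR_RGB2HSV)
E
```

```text
t 12.98 tcp [ 628.2 -162.7  209.7] bender [   2.  -111.3] yaw 1.565 F [  8.2 -25.6   6.6] gap 0.00020078985878280625
gear 191.6 204.2 28 bender [-28.4 -77.2]
gear 205.6 211.6 122 bender [  8.7 -33.5]
tip [   2.5 -112.5] [ 629.00392217 -163.64307956  143.73134579]
```

The knob is on a hard stop: 27 N and no motion. I'll back off, then measure the gear centre directly.

Request:
move_arm:
  steps:
    - [-10,0,0,0,0]
    - [-25,0,0,0,0]
    - [-25,0,-40,0,0]
    - [-25,10,-80,0,0]
    - [-25,50,-80,0,0]
    - [-25,90,-80,0,0]
    - [10,120,-80,0,0]
    - [50,150,-80,0,0]
    - [90,150,-80,0,0]
    - [130,150,-80,0,0]
    - [170,150,-80,0,0]
    - [195,150,-80,0,0]
    - [195,150,-80,0,0]

```text
t: 14.22
tcp_pos: [0.7167, 0.0862, 0.285]
tcp_rot: [3.141, -0.007, 1.849]
force: [0.5, 1.8, -0.3]
finger_gap: 0.0005
gripper_force: 0.0
```

```bash
cat > m.py <<'E'
from h import *
def sc(S,vis=True):
    P=cloud(S); hsv=cv2.cvtColor(S['frame'],cv2.COLOR_RGB2HSV)
    m=cv2.inRange(hsv,(14,110,60),(24,255,255)); k=np.zeros_like(m); k[195:222,190:222]=m[195:222,190:222]
    n,l,s,_=cv2.connectedComponentsWithStats(k); i=1+np.argmax(s[1:,4]); mm=(l==i)
    pts=np.argwhere(mm)[:,::-1]
    B=np.array([tb(onz(S,u,v,.124)) for u,v in pts],np.float32)
    print('gear enclosing',cv2.minEnclosingCircle(B),'n',len(B))
    # steel gear: grey pixels near z .110-.130 by depth
    Q=P.reshape(-1,3); q=Q[(Q[:,2]>.108)&(Q[:,2]<.135)]; b=np.array([(p[:2]-SP)*1000@np.c_[ex,ey] for p in q])
    b=b[np.hypot(b[:,0],b[:,1])<70]; print('steel ext',b.min(0),b.max(0))
E
python3 - <<'E'
from m import *
delta(68,66,221)
S=cam('scene');T=cam('top'); sc(S)
A=cv2.imread('pics/scene0.png'); d=dict(S); d['frame']=cv2.resize(A,(512,384),interpolation=cv2.INTER_AREA)[:,:,::-1].copy(); sc(d)
save(S,'s5.png',(170,175,260,230),8.5)
E
```

```text
t 14.22 tcp [716.7  86.2 285. ] bender [152.6 105.6] yaw 1.584 F [ 0.5  1.8 -0.3] gap 0.0005197639395481254
tool delta [-39.  -85.1  63.7]
gear enclosing ((4.180664539337158, -31.742996215820312), 33.68573760986328) n 151
steel ext [-65.45187963 -69.25561967] [57.23930639 39.47931824]
gear enclosing ((2.6682095527648926, -46.76700210571289), 34.346824645996094) n 188
steel ext [-65.45187963 -69.25561967] [57.23930639 39.47931824]
```

View pics/s5.png

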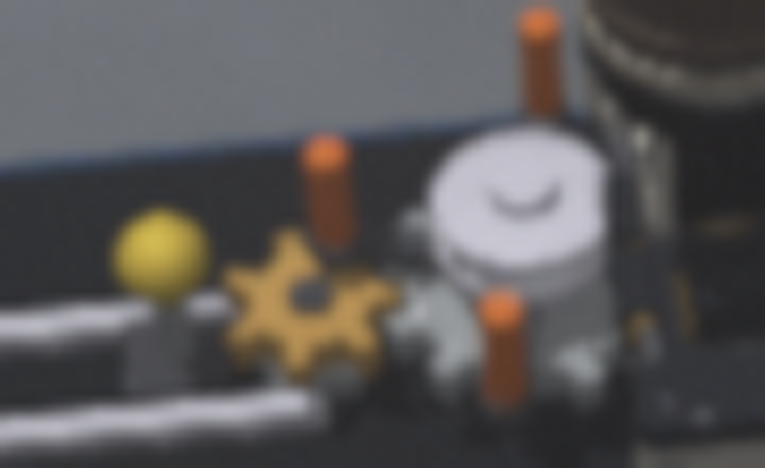

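The enclosing circle of the brass gear (radius 33.7, true value 34) is centred 81.7 mm from the spindle, which means full mesh. In the crop its hole is at (310,290), with the teeth interlocked at about (385,300). One light rock the other way will make sure it is seated.

Request:
move_arm:
  steps:
    - [-15,-30,0,0,0]
    - [-30,-60,0,0,0]
    - [-38,-85,0,0,0]
    - [-38,-85,0,0,0]
    - [-38,-85,30,0,0]
    - [-38,-85,62,0,0]
    - [-38,-85,64,0,0]
    - [-38,-85,64,0,0]

```text
t: 14.98
tcp_pos: [0.6454, 0.0148, 0.2202]
tcp_rot: [-3.138, -0.0, 1.835]
force: [0.6, 0.2, 0.7]
finger_gap: 0.0003
gripper_force: 0.0
```

```bash
python3 - <<'E'
from h import *
st()
E
```

```text
t 14.98 tcp [645.4  14.8 220.2] bender [65.1 55.5] yaw 1.57 F [0.6 0.2 0.7] gap 0.0002819285905549519
```

Request:
move_arm:
  steps:
    - [-1,0,0,0,0]
    - [-2,0,0,0,0]
    - [-3,0,0,0,0]
    - [-4,0,0,0,0]
    - [-5,0,0,0,0]
    - [-6,0,0,0,0]
    - [-6,0,0,0,0]

```text
t: 15.57
tcp_pos: [0.648, 0.0101, 0.2216]
tcp_rot: [3.141, 0.0, 1.837]
force: [0.2, 0.5, -0.1]
finger_gap: 0.0004
gripper_force: 0.3
```

```bash
python3 - <<'E'
from h import *
st()
E
```

```text
t 15.57 tcp [648.   10.1 221.6] bender [66.4 50.2] yaw 1.572 F [ 0.2  0.5 -0.1] gap 0.00044919885645064504
```

Request:
move_arm:
  steps:
    - [-1,0,0,0,0]
    - [-2,0,0,0,0]
    - [-3,0,0,0,0]
    - [-4,0,0,0,0]
    - [-4,0,0,0,0]

```text
t: 15.98
tcp_pos: [0.6487, 0.006, 0.2211]
tcp_rot: [-3.141, 0.0, 1.837]
force: [-1.1, 0.6, 0.9]
finger_gap: 0.0001
gripper_force: 0.4
```

```bash
python3 - <<'E'
from h import *
st()
E
```

```text
t 15.98 tcp [648.7   6.  221.1] bender [66.  46.1] yaw 1.572 F [-1.1  0.6  0.9] gap 0.00013749770349885844
```

```bash
python3 - <<'E'
from m import *
posts(); sc(cam('scene'))
E
```

```text
scene 208.7 194.5 39 [ -6.  -18.3] ang-45 mod 90: 40.0
scene 253.5 200.2 52 [ 34.4 117.4] ang-45 mod 90: 18.0
top 285.4 180.1 11 [-29.7 -12.4] ang-45 mod 90: 19.5
gear enclosing ((5.294119834899902, -30.261816024780273), 35.15772247314453) n 176
steel ext [-30.95652278 -69.19418544] [39.66739019 54.96572139]
```

Request:
move_arm:
  steps:
    - [5,0,0,0,0]
    - [10,0,0,0,0]
    - [10,0,-40,0,0]
    - [10,0,-75,0,0]
    - [10,40,-75,0,0]
    - [10,80,-75,0,0]
    - [20,110,-75,0,0]
    - [40,130,-75,0,0]
    - [40,130,-75,0,0]

```text
t: 16.88
tcp_pos: [0.7657, 0.0868, 0.2942]
tcp_rot: [3.141, -0.003, 1.844]
force: [-1.2, 2.4, -0.1]
finger_gap: 0.0006
gripper_force: 0.0
```

```bash
cat >> m.py <<'E'
def pp():
    th=[]
    for n in('top','scene'):
        c=cam(n); Q=cloud(c).reshape(-1,3); Q=Q[(Q[:,2]>.181)&(Q[:,2]<.197)]
        b=(Q[:,:2]-SP)@np.c_[ex,ey]*1000; rr=np.hypot(*b.T); b=b[(rr>58)&(rr<86)]
        a=(np.degrees(np.arctan2(b[:,1],b[:,0]))-45)%360; cen=[]
        for k in range(4):
            s=b[(a>=90*k-5)&(a<90*k+50)]
            cen.append(s.mean(0) if len(s)>2 else None)
            if len(s)>2: m=s.mean(0); print(n,k,len(s),np.round(m,1),round((np.degrees(np.arctan2(m[1],m[0]))-45)%90,1))
        for k in(0,1):
            if cen[k] is not None and cen[k+2] is not None: d=cen[k]-cen[k+2]; print('  pair',k,round(np.hypot(*d),1),round((np.degrees(np.arctan2(d[1],d[0]))-45)%90,1))
E
python3 - <<'E'
from m import *
st(); pp(); sc(cam('scene'))
E
```

```text
t 16.88 tcp [765.7  86.8 294.2] bender [200.   93.4] yaw 1.579 F [-1.2  2.4 -0.1] gap 0.0006404351394184918
top 0 21 [18.8 67.1] 29.4
top 1 20 [-72.1  19.9] 29.6
top 2 21 [-24.1 -69.6] 25.9
top 3 21 [ 65.1 -22.3] 26.1
  pair 0 143.2 27.6
  pair 1 143.6 27.9
scene 2 22 [-18.4 -68.5] 30.0
scene 3 25 [ 72.9 -20.1] 29.6
gear enclosing ((4.180664539337158, -31.742996215820312), 33.68573760986328) n 172
steel ext [-40.35407764 -69.33853701] [57.85751674 12.56453648]
```

Depth-based post positions put the capstan at about 28°, near the 30° mesh angle. I'll press a little further the same way to confirm that it is blocked.

Request:
move_arm:
  steps:
    - [-15,-40,0,0,0]
    - [-30,-80,0,0,0]
    - [-37,-120,0,0,0]
    - [-37,-134,0,0,0]
    - [-37,-134,0,0,0]
    - [-37,-134,40,0,0]
    - [-37,-134,72,0,0]
    - [-37,-134,73,0,0]
    - [-40,-134,73,0,0]
    - [-42,-134,73,0,0]
    - [-44,-134,73,0,0]
    - [-46,-134,73,0,0]
    - [-46,-134,73,0,0]

```text
t: 18.12
tcp_pos: [0.6464, 0.002, 0.2248]
tcp_rot: [3.141, -0.004, 1.839]
force: [-5.5, 8.7, 0.5]
finger_gap: 0.0005
gripper_force: 4.8
```

```bash
python3 - <<'E'
from h import *
st()
E
```

```text
t 18.12 tcp [646.4   2.  224.8] bender [62.7 42.9] yaw 1.574 F [-5.5  8.7  0.5] gap 0.0004736522997830035
```

Request:
move_arm:
  steps:
    - [-1,0,0,0,0]
    - [-2,0,0,0,0]
    - [-3,0,0,0,0]
    - [-3,0,0,0,0]

```text
t: 18.45
tcp_pos: [0.6465, 0.0014, 0.2248]
tcp_rot: [-3.141, -0.007, 1.841]
force: [-10.2, 14.2, 4.7]
finger_gap: 0.0006
gripper_force: 8.1
```

```bash
python3 - <<'E'
from m import *
st(); pp(); sc(cam('scene'))
E
```

```text
t 18.45 tcp [646.5   1.4 224.8] bender [62.7 42.2] yaw 1.576 F [-10.2  14.2   4.7] gap 0.0005697158067278293
top 2 22 [-28.1 -68. ] 22.6
scene 0 22 [28.  68.2] 22.7
scene 2 23 [-20.6 -65.7] 27.6
  pair 0 142.4 25.0
gear enclosing ((5.294119834899902, -30.261816024780273), 35.15772247314453) n 179
steel ext [-39.6025797  -68.97875077] [58.03836458 54.66005403]
```

Both directions are blocked within a small arc about 30°, so the gear is in mesh. I'll rock back to the centre of the play so no flank holds it, then recheck.

Request:
move_arm:
  steps:
    - [10,4,0,0,0]
    - [15,4,0,0,0]
    - [15,4,-30,0,0]
    - [5,4,-45,0,0]
    - [-25,4,-45,0,0]
    - [-55,4,-45,0,0]
    - [-55,4,-45,0,0]
    - [-55,4,-20,0,0]
    - [-55,4,0,0,0]
    - [-50,4,0,0,0]
    - [-45,4,0,0,0]
    - [-40,4,0,0,0]
    - [-37,4,0,0,0]
    - [-34,4,0,0,0]
    - [-31,4,0,0,0]
    - [-29,4,0,0,0]
    - [-27,4,0,0,0]
    - [-26,4,0,0,0]
    - [-26,4,0,0,0]

```text
t: 20.18
tcp_pos: [0.6581, -0.0273, 0.2234]
tcp_rot: [3.141, 0.0, 1.837]
force: [1.4, -0.2, 0.5]
finger_gap: 0.0005
gripper_force: 0.5
```

```bash
python3 - <<'E'
from h import *
st()
E
```

```text
t 20.18 tcp [658.1 -27.3 223.4] bender [66.3 11.5] yaw 1.572 F [ 1.4 -0.2  0.5] gap 0.0005449093980501702
```

Now I back off, lift and travel to the -x side of the lever, then recheck the gear from there.

Request:
move_arm:
  steps:
    - [-5,0,0,0,0]
    - [-15,0,0,0,0]
    - [-20,0,-30,0,0]
    - [-20,0,-60,0,0]
    - [-20,-40,-70,0,0]
    - [-20,-80,-70,0,0]
    - [20,-110,-70,0,0]
    - [60,-140,-70,0,0]
    - [100,-150,-70,0,0]
    - [140,-160,-70,0,0]
    - [175,-160,-70,0,0]
    - [175,-160,-70,0,0]

```text
t: 21.18
tcp_pos: [0.4549, 0.1047, 0.293]
tcp_rot: [-3.14, -0.003, 1.844]
force: [1.0, 0.0, 0.3]
finger_gap: 0.0005
gripper_force: 0.0
```

```bash
python3 - <<'E'
from m import *
delta(-85,194,226); pp(); S=cam('scene'); sc(S)
T=cam('top'); 
for c,n,b in((S,'scene',(265,170,295,200)),(T,'top',(210,180,235,210))):
    for q in blobs(c,(0,150,70),(5,255,255),b,10)+blobs(c,(174,150,70),(180,255,255),b,10): print(n,q,tb(onz(c,q[0],q[1],.177)))
i=np.hstack([cv2.resize(S['frame'][175:230,170:260],(480,293),interpolation=cv2.INTER_CUBIC),np.zeros((293,5,3),np.uint8),cv2.resize(T['frame'][145:195,255:315],(314,293),interpolation=cv2.INTER_CUBIC)])[:,:,::-1]
cv2.imwrite('pics/f.png',i)
E
```

```text
t 21.18 tcp [454.9 104.7 293. ] bender [-95.2 192.1] yaw 1.579 F [1.  0.  0.3] gap 0.0005093177176522035
tool delta [ 1.6 10.3 67. ]
top 0 21 [15.1 68. ] 32.5
top 1 21 [-72.9  15.9] 32.7
top 2 22 [-20.4 -70.3] 28.8
top 3 21 [ 66.8 -19.2] 28.9
  pair 0 142.8 30.6
  pair 1 144.0 30.9
scene 0 22 [20.7 70.9] 28.7
scene 1 19 [-66.8  19. ] 29.1
scene 2 23 [-14.4 -69. ] 33.2
scene 3 25 [ 73.2 -17.3] 31.7
  pair 0 144.2 30.9
  pair 1 144.6 30.5
gear enclosing ((4.180664539337158, -31.742996215820312), 33.68573760986328) n 167
steel ext [-40.58863597 -69.15557432] [57.62814311 63.37422291]
scene (np.float64(275.1), np.float64(184.1), 22) [-34.2 194.5]
```

View pics/f.png

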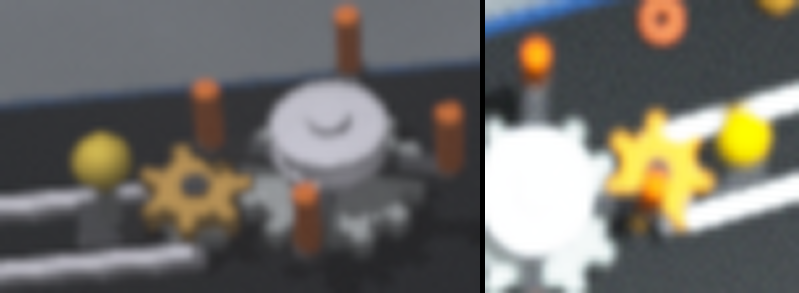

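The gear (hole at (195,187), left) sits between the steel teeth, with the knob ball close behind it at (100,160). The capstan is at 30.7°, so it is in full mesh. Now the lever.

Request:
move_arm:
  steps:
    - [2,0,30,0,0]
    - [2,0,60,0,0]
    - [2,0,67,0,0]
    - [2,0,67,0,0]
    - [2,15,67,0,0]
    - [2,25,67,0,0]
    - [2,32,67,0,0]
    - [2,39,67,0,0]
    - [2,46,67,0,0]
    - [2,53,67,0,0]
    - [2,60,67,0,0]
    - [2,67,67,0,0]
    - [2,74,67,0,0]
    - [2,81,67,0,0]
    - [2,88,67,0,0]
    - [2,94,67,0,0]
    - [2,97,67,0,0]
    - [2,97,67,0,0]

```text
t: 22.88
tcp_pos: [0.5515, 0.127, 0.2261]
tcp_rot: [3.141, 0.0, 1.837]
force: [-0.6, 0.4, -0.5]
finger_gap: 0.0003
gripper_force: 0.0
```

```bash
python3 - <<'E'
from m import *
st(); S=cam('scene')
print([(q,tb(onz(S,q[0],q[1],.177))) for q in blobs(S,(0,150,60),(5,255,255),(260,165,305,220),8)])
E
```

```text
t 22.88 tcp [551.5 127.  226.1] bender [  3.8 188.3] yaw 1.572 F [-0.6  0.4 -0.5] gap 0.0003058583865736592
[]
```

Request:
move_arm:
  steps:
    - [5,2,0,0,0]
    - [5,4,0,0,0]
    - [5,6,0,0,0]
    - [5,8,0,0,0]
    - [5,10,0,0,0]
    - [5,12,0,0,0]
    - [5,12,0,0,0]

```text
t: 23.52
tcp_pos: [0.5551, 0.1339, 0.2257]
tcp_rot: [-3.128, -0.003, 1.837]
force: [-28.2, -3.3, 24.1]
finger_gap: 0.0002
gripper_force: 15.4
```

```bash
python3 - <<'E'
from m import *
st(); S=cam('scene'); T=cam('top')
for c,z in((S,.177),(T,.177)): print([(q,tb(onz(c,q[0],q[1],z))) for q in blobs(c,(0,140,50),(5,255,255),(200,150,310,230),8)])
E
```

```text
t 23.52 tcp [555.1 133.9 225.7] bender [  9.1 194. ] yaw 1.572 F [-28.2  -3.3  24.1] gap 0.00019355179720563674
[]
[]
```

The lever is at its stop. I'll back off, lift and check.

Request:
move_arm:
  steps:
    - [0,-10,0,0,0]
    - [0,-25,0,0,0]
    - [0,-60,0,0,0]
    - [0,-90,0,0,0]
    - [0,-110,-30,0,0]
    - [0,-110,-70,0,0]
    - [0,-130,-70,0,0]
    - [0,-150,-70,0,0]
    - [0,-150,-70,0,0]

```text
t: 24.37
tcp_pos: [0.4137, 0.0943, 0.2967]
tcp_rot: [-3.141, -0.002, 1.837]
force: [0.5, -0.4, -0.6]
finger_gap: 0.0004
gripper_force: 0.0
```

```bash
python3 - <<'E'
from m import *
st(); S=cam('scene'); T=cam('top'); pp(); sc(S)
for c,z in((S,.177),(T,.177)): print([(q,tb(onz(c,q[0],q[1],z))) for q in blobs(c,(0,140,50),(5,255,255),(210,150,310,210),8)])
E
```

```text
t 24.37 tcp [413.7  94.3 296.7] bender [-137.7  192.9] yaw 1.572 F [ 0.5 -0.4 -0.6] gap 0.00044200446660098725
top 0 20 [15.5 68.1] 32.2
top 1 19 [-72.   15.9] 32.5
top 2 20 [-19.9 -70.7] 29.3
top 3 20 [ 67.1 -19.4] 28.8
  pair 0 143.2 30.7
  pair 1 143.5 30.7
scene 0 21 [19.6 70.3] 29.4
scene 1 18 [-67.1  19.2] 29.1
scene 2 19 [-14.7 -69.5] 33.1
scene 3 24 [ 72.1 -16.9] 31.8
  pair 0 143.9 31.2
  pair 1 143.8 30.5
gear enclosing ((4.180664539337158, -31.742996215820312), 33.68573760986328) n 167
steel ext [-41.62205694 -69.19089697] [55.01330196 63.43463462]
[((np.float64(278.7), np.float64(199.7), 35), array([ 34.1, 195.8]))]
[((np.float64(217.3), np.float64(176.2), 55), array([ 37.1, 194.5]))]
```

```bash
python3 -c "
from plant import r
print(r.close_job())"
```

```text
the job is handed in; nothing more can be done
None
```

The bender is in low gear and the job is handed in at about 24 s: the knob is on its stop, the brass gear measures about 82 mm from the spindle (full mesh), and the red lever was thrown fully over only after that. The knob's measured travel was only about 17 mm of 22, so I judged it home from the hard stop (27 N, no motion) and its final position.

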